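# Test the stop button, release it and restart

## Task

Test the cup machine's emergency stop: press the stop button with the long grip bar straight in until it latches, and take the fingers off so that it is seen to stay in. Then push one end of its bar round clockwise (seen from above) until the button pops back up, and last press the plain round start button on the smaller box right in. Only push with the fingertips, never grip the bar or button or force them, do not press start while the stop is in, and leave everything else standing where it is.

Things in the scene. Friction and masses are not known exactly. Their poses are not given: they have to be found in the camera images.
- stop_station: the stop box, fixed to the worktop: housing 84 x 84 mm, 62 mm high, steel below and grey above, carrying the black mushroom stop button. Origin: centre of its underside, z up. It cannot be moved.
- stop_top (a point): centre of the top of the black stop button: 126 mm above the worktop when up, 116 latched, 111 at the bottom; moves and turns with it. x axis along the grip bar, z up. Bar: 96 mm long, 12 mm thick, its top level with this point, 24 mm high; in its middle a round boss, 32 mm across, same height, to press on. Below the bar the mushroom head, 52 mm across, its top 23 mm (axis) to 30 mm (rim) below this point.
- stop_bar (a point): a point on the bar, 36 mm from the button's axis and 12 mm below the bar's top, mid-thickness; moves with it. Axes as stop_top; x points out to this end (the bar's other end is its mirror image and will do as well). To turn the button, stand closed fingertips at this height beside the bar and push sideways round the axis.
- stop_push (a joint): how far the stop button is in, m: 0 up, 0.015 bottom. Spring: about 1.3 N at first, 4 N at 0.011, and up to about 6 N to pass the catch at 0.004 to 0.008. Past that it clicks in and, let go, stays latched at 0.0103; pressing to 0.013 is sure. It latches only when turned less than about 0.3 rad.
- stop_twist (a joint): how far the stop button is turned, rad, growing clockwise seen from above: 0 at rest, 1.2 at its stop; it cannot turn the other way. About 1 N at 36 mm from the axis turns it. When latched, turning past about 0.5 (to 0.8 to be sure) frees the catch and the spring lifts it to the top; a weak spring turns it back to 0 once let go.
- start_station: the start box, fixed to the worktop: housing 70 x 70 mm, 50 mm high, steel below and grey above, with a plain round push button on top and no bar. Origin: centre of its underside, z up. The boxes may have changed places.
- start_top (a point): centre of the top of the round start button (30 mm diameter), facing up, 74 mm above the worktop when it is up; moves with it. It stands 12 mm proud of a collar 46 mm in diameter.
- start (a joint): how far the start button is in, m: 0 up, 0.008 fully in; 1.5 N at first, 5 N fully in; it springs back when let go.
- beaker: small clear beaker, 48 mm diameter, 60 mm high, loose, between the boxes; leave it. Origin: centre of its underside.
- lid_orange: orange jar lid, 102 mm diameter, 18 mm high, loose; leave it. Origin: centre of its underside.
- can_soda: drinks can, 53 mm diameter, 134 mm high, loose, behind the boxes; leave it. Origin: centre of its underside.
- tape_roll: roll of brown tape, 93 mm diameter, 48 mm high, loose; leave it. Origin: centre of its underside.
- sauce_cup_2: lidded sauce cup, 73 mm diameter, 49 mm high, loose; leave it. Origin: centre of its underside.
- cup_clear_1: clear cup, 85 mm diameter, 62 mm high, loose; leave it. Origin: centre of its underside.
- lid_green: green jar lid, 92 mm diameter, 18 mm high, loose; leave it. Origin: centre of its underside.

How it is judged:
By the outcome, as a careful person would: the job done as asked, in the order asked, and still so for the second after the job is handed in, with the robot touching nothing.
It also fails if it takes over 56 s, if anything falls off the work surface, if the arm or the gripper's body presses on something with over 40 N, if the wrist force passes 120 N, or if a joint passes its speed limit or range.

## Robot

A 6-joint arm with a two-finger parallel gripper is mounted at the origin on a cart in front of the work surface, level with it; the furniture and walls round the work are solid. World frame = base frame: x ahead of the robot, y to its left, z up, the work surface at z = 0. Lengths are in m, angles in rad, forces in N, time in s.
With the tool pointing down it reaches from about 0.15 to 0.775 m from the base axis. Payload 6.1 kg.
Tool frame: the origin (TCP) lies between the finger pads; the fingertips stand 11 mm ahead of it and the grasp point (between the pads) lies 8 mm behind it; z points along the fingers, y is the line along which they close (so a half turn about z gives the same grasp; the last joint's range is limited). The gripper opens to 85 mm and grips with 20 to 120 N. Pads are 22 mm wide; open, the fingers measure 114 mm over their backs; the gripper's body (76 mm by 85 mm) begins 54 mm behind the grasp point. The pads swing forward as they close: fully open they stand 13 mm farther back than shut.
Start: joints at [-1.104, 0.126, -0.04, 1.405, 0, 1.571], TCP at [0.236, -0.469, 0.242] pointing down, gripper open.
Joint ranges: [-2.72, 2.72], [-0.95, 1.95], [-1.27, 1.35], [-1.78, 2.02], [-1.46, 1.47], [-3.14, 3.14]. Speed limits (rad/s): [2.39, 2.39, 3.01, 3.14, 3.14, 3.14].

## Interface

Orientations are given as a unit quaternion [x, y, z, w].
In Python, from workcell import robot gives the robot as it stands.
- The arm moves only by the tool arm_command, never from a script. Its argument "steps" is a list of rows, each a list of 2 entries, a list of its own where there are three numbers: the shift along the tool's x, y, z in cm, then the turn about the tool's z in rad. A call has 1 to 20 rows; each row shifts and turns the commanded pose from where the row before left it, along the tool's axes as they then stand; what a row does not reach is not made up. A row lasts 1/12 s, in which the tool goes at most 41.7 mm and 7.16 degrees, less where a joint would pass 70% of its speed; a pose out of reach is approached as far as the arm can. A call is refused whole if a number of a shift passes 4.17 or a number of a turn 0.125, either way. A call with a gripper value outside its range is refused whole. "grip" is the finger opening in cm, from 0 to 8.54, set as the call begins (left out, the last holds). The fingers move at their own pace and stop on an object; "squeeze" is the grip in N (left out, the last holds). Time passes only in rows, so rows that do not move let the fingers close. It gives the time, the measured TCP pose, the force, the opening and the grip force at its end, in the units of the state.
- robot.get_state(): the state, without advancing time (a new reading comes with each control period).
- robot.read_camera(name): name is "scene" or "top"; returns the picture (384x512x3 uint8, blue, green, red); there is no depth.
- robot.camera_params(name): a dict with "intrinsics" (3x3 intrinsics, pixels), "k1" (the pictures are not rectified: a ray, as slopes to the right and down, at radius r is drawn at 1 + k1 r^2 times it, then the intrinsics apply), "view" (4x4, takes a point from world to camera coordinates). Camera axes: x right, y up, looking along -z (the intrinsics and any distortion apply to the point x, -y, -z); pixel columns grow to the right and rows downward; lengths in m; the calibration is good to about 2 mm. A picture is of the moment at which its call begins. camera_params takes no time and is no camera call.
- robot.finish_job(): hands the job in; it is judged then, once.
The state is a dict: "time_s": time; "qpos": joint angles; "dq": joint speeds; "effort": joint torques, N m; "eef_pos": TCP position; "tcp_rot": TCP orientation; "ft_force": force on the tool from outside, world axes, zero at the start; "moment": the same for the moment, N m; "grip_width": finger opening in m; "gripper_force": force on a finger pad.
Only numpy, scipy, OpenCV 4.12 (cv2) and the standard library are available. Lean on these libraries where they do the work, as an engineer would, in place of code of your own. Each camera call takes 0.05 s, during which the arm holds its last target. There are 200 camera calls.

## Working session

There is one attempt and no reset: what is moved stays moved. The work goes in short steps, Python scripts to look and compute and a tool call to move; the robot and the scene stay as the last step left them, time stands still between calls to the robot, and variables do not carry over. Pictures are saved under pics/ and viewed, at most 10 in all, crops included, and the job is handed in when it is done.

Besides the shell and the picture viewer there is one more tool, called after "Call:" as name(argument=value, ...) on one line, values as JSON. arm_command: Moves the arm, as the interface text tells. Its arguments: {"type":"object","properties":{"steps":{"type":"array","items":{"type":"array"}},"grip":{"type":"number"},"squeeze":{"type":"number"}},"required":["steps"]}

```bash
mkdir -p pics; cat > h.py <<'E'
import numpy as np, cv2
from workcell import robot
def ray(cam,u,v):
    p=robot.camera_params(cam);K=np.array(p["intrinsics"]);V=np.array(p["view"])
    d=np.array([(u-K[0,2])/K[0,0],(v-K[1,2])/K[1,1]]);s=d.copy()
    for _ in range(20): s=d/(1+p["k1"]*(s@s))
    R=V[:3,:3];return -R.T@V[:3,3], R.T@np.array([s[0],-s[1],-1])
def onz(cam,u,v,z):
    o,d=ray(cam,u,v);return o+d*(z-o[2])/d[2]
def pix(cam,P):
    p=robot.camera_params(cam);K=np.array(p["intrinsics"]);V=np.array(p["view"])
    c=V[:3,:3]@np.array(P)+V[:3,3];s=np.array([c[0],-c[1]])/-c[2];s=s*(1+p["k1"]*(s@s))
    return K[0,0]*s[0]+K[0,2],K[1,1]*s[1]+K[1,2]
E
python3 - <<'E'
from h import *
for c in("scene","top"):
    im=robot.read_camera(c);cv2.imwrite(f"pics/{c}0.png",im)
    p=robot.camera_params(c);V=np.array(p["view"]);print(c,-V[:3,:3].T@V[:3,3],p["intrinsics"][0][0],p["k1"])
s=robot.get_state();print(s["time_s"],s["eef_pos"],s["tcp_rot"],s["grip_width"],s["ft_force"])
E
```

```text
scene [-0.30304383  0.89682425  0.82634645] 498.51306415794215 -0.21682879355312418
top [0.25657129 0.0308058  1.1747268 ] 378.6774898344106 -0.018272038835479242
0.1 [ 0.23609285 -0.46850932  0.24159138] [ 9.72889672e-01  2.31268529e-01 -1.61244056e-04 -7.26385322e-04] 0.08524593993142444 [-0.32985444  1.36050022 -0.1487784 ]
```

View pics/top0.png

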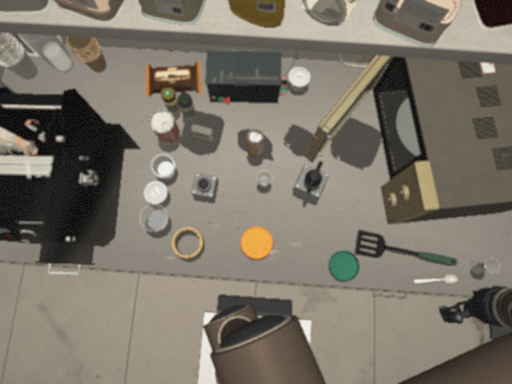

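View pics/scene0.png

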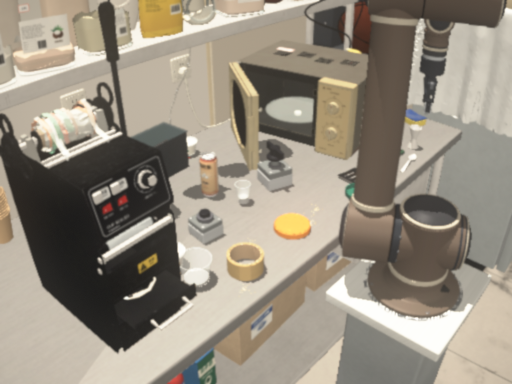

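The top view shows the stop box at about (313,180), the start box at (204,185), the beaker at (264,179) and the can at (255,142). The microwave door's end is near (318,150). I'll zoom in on the two boxes.

```bash
python3 - <<'E'
from h import *
a=cv2.imread("pics/top0.png");b=cv2.imread("pics/scene0.png")
z=lambda i,x,y,w,h,k:cv2.resize(i[y:y+h,x:x+w],None,fx=k,fy=k,interpolation=cv2.INTER_CUBIC)
A=z(a,280,130,64,80,6);B=z(a,180,160,50,50,6);C=z(b,250,130,64,64,6);D=z(b,180,195,50,50,6)
o=np.zeros((600,800,3),np.uint8)
k=lambda i,s:cv2.resize(i,s)
o[:480,:384]=A;o[:384,400:784]=C;o[390:590,390:590]=k(B,(200,200));o[390:590,595:795]=k(D,(200,200))
cv2.imwrite("pics/z.png",o)
E
```

```text
(no output)
```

View pics/z.png

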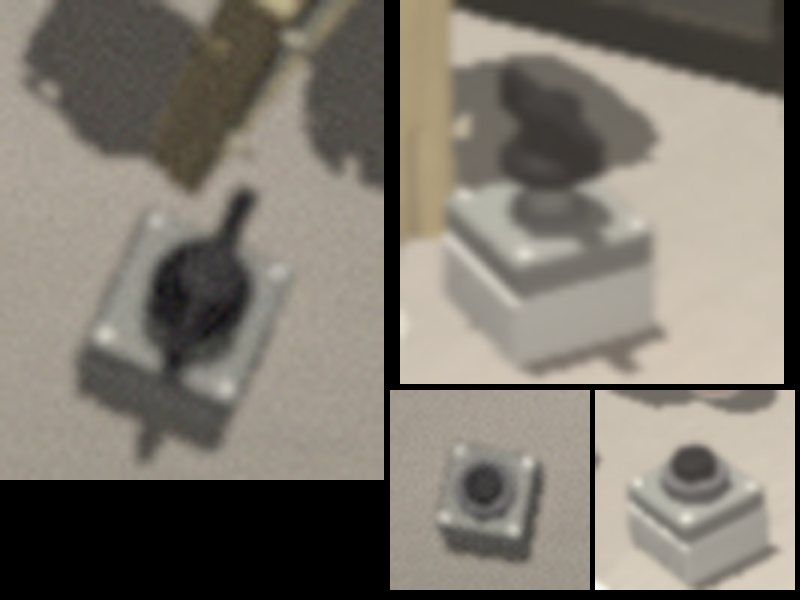

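The zoomed crop puts the bar ends at about (321.2,161.7) and (308.7,192.2) in the top image. The housing's bolt centre is at (312,180.5) and the start button at (203.8,183.5).

```bash
python3 - <<'E'
from h import *
a=onz("top",321.2,161.7,.122);b=onz("top",308.7,192,.122)
print("bar",a,b,(a+b)/2,np.linalg.norm(a-b))
c=[onz("top",280+x/6,130+y/6,.063) for x,y in((158,220),(280,270),(228,388),(103,335))];print("housing",np.mean(c,0),[c[0]-c[3]])
print("start",onz("top",203.75,183.5,.074))
def tri(p,q):
    o1,d1=ray("top",*p);o2,d2=ray("scene",*q);d1/=np.linalg.norm(d1);d2/=np.linalg.norm(d2)
    s=np.linalg.lstsq(np.c_[d1,-d2],o2-o1,rcond=None)[0];return (o1+s[0]*d1+o2+s[1]*d2)/2,np.linalg.norm(o1+s[0]*d1-o2-s[1]*d2)
print("start tri",tri((203.75,183.5),(205,213.2)))
print("scene start onz",onz("scene",205,213.2,.074))
print("scene bolts",np.mean([onz("scene",250+(x-400)/6,130+y/6,.063) for x,y in((465,192),(525,254),(638,224))],0), [onz("scene",250+(x-400)/6,130+y/6,.063) for x,y in((465,192),(638,224))])
print("doorend",onz("top",280+190/6,130+190/6,.15), onz("top",280+190/6,130+190/6,.25))
print("beaker",onz("top",264,178,.06),"can",onz("top",255,138,.134))
E
```

```text
bar [ 0.59915604 -0.15328737  0.122     ] [ 0.50631164 -0.12032181  0.122     ] [ 0.55273384 -0.13680459  0.122     ] 0.0985231415952027
housing [ 0.55686917 -0.13760531  0.063     ] [array([ 0.0622913 , -0.02536487,  0.        ])]
start [0.52134707 0.18744346 0.074     ]
start tri (array([0.52337872, 0.18864819, 0.06561893]), np.float64(3.804690127071483e-05))
scene start onz [0.51429358 0.19645683 0.074     ]
scene bolts [ 0.54786146 -0.12200107  0.063     ] [array([ 0.59894629, -0.12005707,  0.063     ]), array([ 0.51048179, -0.15357311,  0.063     ])]
doorend [ 0.5882036  -0.12147447  0.15      ] [ 0.5558406 -0.1066139  0.25     ]
beaker [0.55498835 0.00814176 0.06      ] can [0.6536191  0.04337897 0.134     ]
```

```bash
python3 - <<'E'
from h import *
a=cv2.imread("pics/top0.png");b=cv2.imread("pics/scene0.png")
z=lambda i,x,y,w,h,k:cv2.resize(i[y:y+h,x:x+w],None,fx=k,fy=k,interpolation=cv2.INTER_CUBIC)
o=np.hstack([z(a,295,45,100,150,4),z(b,215,50,100,150,4)])
cv2.imwrite("pics/d.png",o)
E
```

```text
(no output)
```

View pics/d.png

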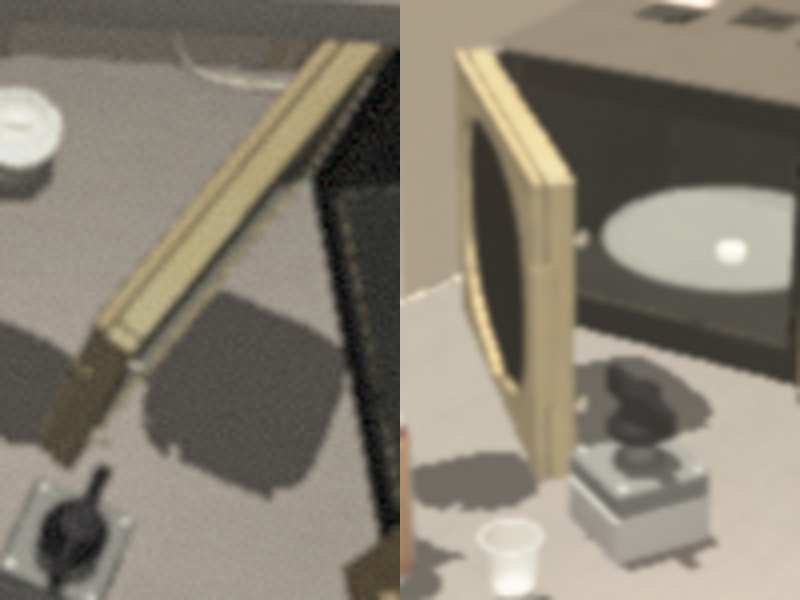

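The free end of the microwave door stands behind the stop box. Its lower corners are at top px (305.5,156) and (312,161), its upper corners at (320,126) and (328.8,132.5), and its hinge-side top at about (377,56) to (389,56).

```bash
python3 - <<'E'
from h import *
for z in(0,.02,.04):print(z,onz("top",305.5,156,z),onz("top",312,161,z))
for z in(.2,.25,.3):print(z,onz("top",320,126,z),onz("top",328.8,132.5,z), onz("top",389,56,z))
# scene end edge top (215+540/.. )
for z in(.2,.25,.3):print(z,onz("scene",215+(540-400)/4,50+180/4,z),onz("scene",215+(573-400)/4,50+180/4,z))
print(onz("scene",215+(540-400)/4,50+478/4,.0),onz("scene",215+(567-400)/4,50+472/4,.0))
s=robot.get_state();
from scipy.spatial.transform import Rotation as R
print(R.from_quat(s["tcp_rot"]).as_matrix().round(3))
E
```

```text
0 [ 0.6545656  -0.12308172  0.        ] [ 0.63908457 -0.14476665  0.        ]
0.02 [ 0.64778965 -0.12046175  0.02      ] [ 0.6325722  -0.14177748  0.02      ]
0.04 [ 0.6410137  -0.11784178  0.04      ] [ 0.62605982 -0.13878832  0.04      ]
0.2 [ 0.67622827 -0.13343514  0.2       ] [ 0.65892575 -0.15806641  0.2       ] [ 0.90734254 -0.32653653  0.2       ]
0.25 [ 0.65470136 -0.12501017  0.25      ] [ 0.63828641 -0.14837794  0.25      ] [ 0.8739603  -0.30820615  0.25      ]
0.3 [ 0.63317446 -0.1165852   0.3       ] [ 0.61764706 -0.13868947  0.3       ] [ 0.84057807 -0.28987576  0.3       ]
0.2 [ 0.7709502  -0.25971306  0.2       ] [ 0.74988483 -0.27792553  0.2       ]
0.25 [ 0.68521538 -0.16738897  0.25      ] [ 0.66583162 -0.18414757  0.25      ]
0.3 [ 0.59948055 -0.07506488  0.3       ] [ 0.5817784  -0.09036962  0.3       ]
[ 0.66673651 -0.14259528  0.        ] [ 0.6566361  -0.16465752  0.        ]
[[ 0.893  0.45  -0.001]
 [ 0.45  -0.893  0.001]
 [ 0.    -0.001 -1.   ]]
```

Call:
arm_command(steps=[[[1.5,-2.95,0],0],[[1.5,-2.95,0],0],[[1.5,-2.95,0],0],[[1.5,-2.95,0],0],[[1.5,-2.95,0],0],[[1.5,-2.95,0],0],[[1.5,-2.95,0],0],[[1.5,-2.95,0],0],[[1.5,-2.95,0],0],[[1.5,-2.95,0],0],[[0,0,0],-0.11],[[0,0,0],-0.11],[[0,0,0],-0.11],[[0,0,0],-0.11],[[0,0,0],-0.11],[[0,0,0],-0.11],[[0,0,0],-0.11]], grip=0, squeeze=20)

```text
time_s: 1.52
eef_pos: [0.2373, -0.1377, 0.242]
tcp_rot: [0.813, 0.582, -0.0, -0.0]
ft_force: [-0.3, 0.5, -0.2]
grip_width: 0.0002
gripper_force: 0.0
```

```bash
cat > g.py <<'E'
from h import *
import sys
from scipy.spatial.transform import Rotation as R
s=robot.get_state();M=R.from_quat(s["tcp_rot"]).as_matrix();t=np.array([float(v) for v in sys.argv[1:4]])
print("t",round(s["time_s"],2),"pos",s["eef_pos"].round(4),"yaw",np.degrees(np.arctan2(M[1,0],M[0,0])).round(1),"F",np.round(s["ft_force"],1),"q",np.round(s["qpos"],2),"w",round(s["grip_width"],4))
print("tool shift cm to target",(M.T@(t-s["eef_pos"])*100).round(2))
E
python3 g.py .550 -.136 .2
```

```text
t 1.52 pos [ 0.2373 -0.1377  0.242 ] yaw 71.2 F [-0.3  0.5 -0.2] q [-0.53 -0.35 -0.46  1.47  0.    1.37] w 0.0002
tool shift cm to target [10.25 29.55  4.19]
```

Call:
arm_command(steps=[[[1.0,2.9,0.4],0],[[1.0,2.9,0.4],0],[[1.0,2.9,0.4],0],[[1.0,2.9,0.4],0],[[1.0,2.9,0.4],0],[[1.0,3.0,0.4],0],[[1.0,3.0,0.4],0],[[1.0,3.0,0.4],0],[[1.1,3.0,0.5],0],[[1.1,3.0,0.5],0],[[0,0,0],0],[[0,0,0],0]])

```text
time_s: 2.52
eef_pos: [0.55, -0.1379, 0.1984]
tcp_rot: [0.815, 0.58, -0.001, -0.001]
ft_force: [-0.7, -0.1, 1.1]
grip_width: -0.0
gripper_force: 0.0
```

```bash
python3 g.py .553 -.137 .15; python3 - <<'E'
from h import *
b=robot.read_camera("scene");a=robot.read_camera("top")
z=lambda i,x,y,w,h,k:cv2.resize(i[y:y+h,x:x+w],None,fx=k,fy=k,interpolation=cv2.INTER_CUBIC)
cv2.imwrite("pics/e.png",np.hstack([z(a,270,110,100,100,4),z(b,225,100,100,100,4)]))
E
```

```text
t 2.52 pos [ 0.55   -0.1379  0.1984] yaw 70.9 F [-0.7 -0.1  1.1] q [-0.25  0.21 -0.03  1.33 -0.    1.66] w -0.0
tool shift cm to target [0.18 0.27 4.83]
```

View pics/e.png

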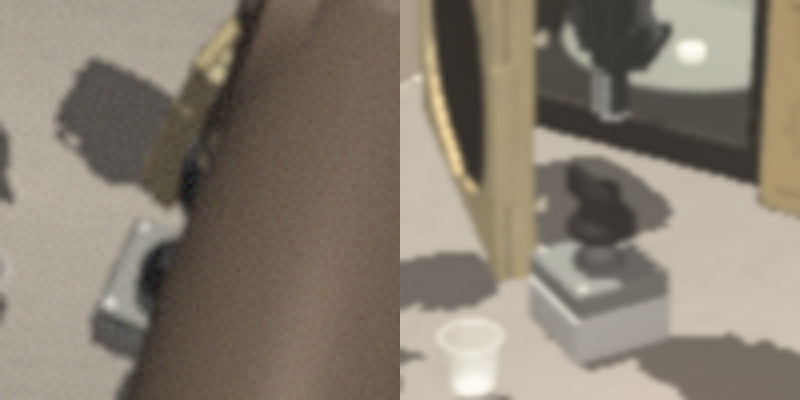

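The closed tips are above the button, at about scene crop (612,112). The boss is at about (600,200), i.e. scene px (275,150).

```bash
python3 - <<'E'
from h import *
f=lambda P:tuple(round((v-o)*4+k) for v,o,k in zip(pix("scene",P),(225,100),(400,0)))
print("tip",f((.55,-.138,.187)),"boss",f((.553,-.137,.126)),"barnear",f((.509,-.121,.126)),"barfar",f((.598,-.153,.126)),"rim mid",f((.553,-.137,.096)),"housing",f((.553,-.137,.062)))
E
```

```text
tip (608, 115) boss (603, 187) barnear (635, 213) barfar (572, 162) rim mid (603, 222) housing (602, 260)
```

Call:
arm_command(steps=[[[0.1,0.15,1.5],0],[[0.1,0.15,1.5],0],[[0,0,1.5],0],[[0,0,0.5],0],[[0,0,0.4],0],[[0,0,0.4],0],[[0,0,0],0]])

```text
time_s: 3.2
eef_pos: [0.5527, -0.1374, 0.1426]
tcp_rot: [0.815, 0.58, 0.0, 0.0]
ft_force: [-1.0, 0.3, 0.3]
grip_width: -0.0001
gripper_force: 0.0
```

Call:
arm_command(steps=[[[0,0,0.3],0],[[0,0,0.3],0],[[0,0,0.3],0],[[0,0,0.3],0],[[0,0,0.3],0],[[0,0,0.2],0],[[0,0,0.1],0],[[0,0,0],0],[[0,0,0],0]])

```text
time_s: 3.95
eef_pos: [0.5533, -0.1374, 0.1245]
tcp_rot: [0.815, 0.58, 0.0, 0.0]
ft_force: [0.7, -1.7, 4.2]
grip_width: 0.0001
gripper_force: 2.2
```

Call:
arm_command(steps=[[[0,0,0.08],0],[[0,0,0],0],[[0,0,0],0]])

```text
time_s: 4.2
eef_pos: [0.5533, -0.1374, 0.1237]
tcp_rot: [0.815, 0.58, 0.0, 0.0]
ft_force: [0.2, -1.2, 4.7]
grip_width: -0.0
gripper_force: 2.3
```

Call:
arm_command(steps=[[[0,0,-0.4],0],[[0,0,-0.8],0],[[0,0,-1.5],0],[[0,0,-2.0],0],[[0,0,-2.0],0],[[0,0,0],0],[[0,0,0],0]])

```text
time_s: 4.78
eef_pos: [0.5533, -0.1373, 0.1915]
tcp_rot: [0.815, 0.58, 0.0, 0.0]
ft_force: [0.6, 0.8, -0.4]
grip_width: 0.0
gripper_force: 0.0
```

```bash
python3 g.py .553 -.137 .2; python3 - <<'E'
from h import *
b=robot.read_camera("scene");b0=cv2.imread("pics/scene0.png")
z=lambda i,x,y,w,h,k:cv2.resize(i[y:y+h,x:x+w],None,fx=k,fy=k,interpolation=cv2.INTER_CUBIC)
cv2.imwrite("pics/f.png",np.hstack([z(b0,250,130,50,70,8),z(b,250,130,50,70,8)]))
E
```

```text
t 4.78 pos [ 0.5533 -0.1373  0.1915] yaw 70.9 F [ 0.6  0.8 -0.4] q [-0.24  0.21 -0.04  1.31  0.    1.66] w 0.0
tool shift cm to target [ 0.02 -0.04 -0.85]
```

View pics/f.png

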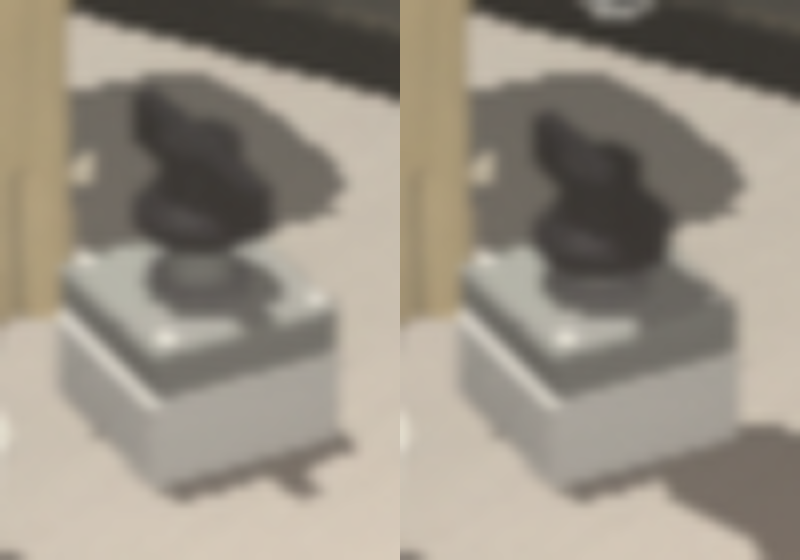

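It has latched about 10 mm down with the fingers clear. I'll let it rest a moment, then stand the tips beside the near bar end.

Call:
arm_command(steps=[[[0,0,0],0],[[0,0,0],0],[[0,0,0],0],[[0,0,0],0],[[0,0,0],0],[[0,0,0],0],[[-1.0,-1.3,0],0],[[-1.0,-1.3,0],0],[[-0.8,-1.2,0],0],[[0,0,0],0],[[0,0,2.0],0],[[0,0,2.0],0],[[0,0,2.0],0],[[0,0,1.0],0],[[0,0,0.4],0],[[0,0,0],0]])

```text
time_s: 6.17
eef_pos: [0.5078, -0.1511, 0.1158]
tcp_rot: [0.815, 0.58, -0.0, -0.001]
ft_force: [0.2, 0.3, -0.1]
grip_width: 0.0003
gripper_force: 0.0
```

Call:
arm_command(steps=[[[0.4,0,0],0],[[0.35,0,0],0],[[0.3,0,0],0],[[0.19,-0.08,0],0.05],[[0.19,-0.08,0],0.05],[[0.19,-0.08,0],0.05],[[0.19,-0.08,0],0.05],[[0.19,-0.08,0],0.05],[[0.19,-0.08,0],0.05],[[0.19,-0.08,0],0.05],[[0.19,-0.08,0],0.05]])

```text
time_s: 7.08
eef_pos: [0.5137, -0.1248, 0.1173]
tcp_rot: [0.914, 0.405, 0.0, 0.0]
ft_force: [-0.7, -0.4, 0.0]
grip_width: 0.0
gripper_force: 0.2
```

```bash
python3 g.py .5535 -.137 .12; python3 - <<'E'
from h import *
b=robot.read_camera("scene")
cv2.imwrite("pics/t.png",cv2.resize(b[115:195,235:315],None,fx=7,fy=7,interpolation=cv2.INTER_CUBIC))
E
```

```text
t 7.08 pos [ 0.5137 -0.1248  0.1173] yaw 47.8 F [-0.7 -0.4  0. ] q [-0.24  0.16 -0.27  1.13 -0.    2.07] w 0.0
tool shift cm to target [ 1.77  3.77 -0.27]
```

View pics/t.png

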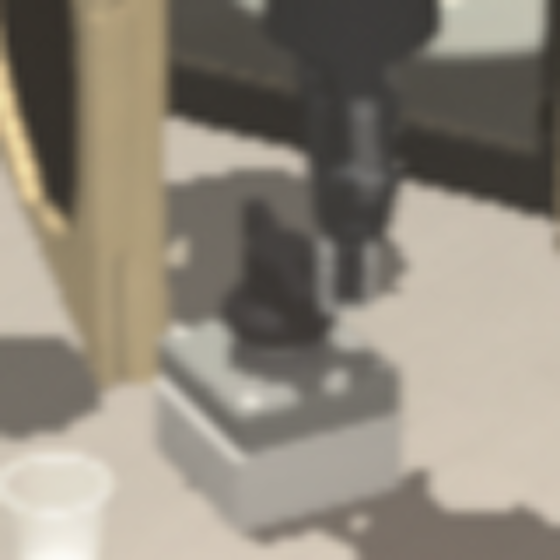

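The tips bear on the near bar end and the bar is partly turned; the button is still low. I'll carry on round the arc.

Call:
arm_command(steps=[[[0.19,-0.08,0],0.05],[[0.19,-0.08,0],0.05],[[0.19,-0.08,0],0.05],[[0.19,-0.08,0],0.05],[[0.19,-0.08,0],0.05],[[0.19,-0.08,0],0.05],[[0.19,-0.08,0],0.05],[[0.19,-0.08,0],0.05],[[0.19,-0.08,0],0.05],[[0.19,-0.08,0],0.05],[[0.19,-0.08,0],0.05],[[0,0,0],0],[[0,0,0],0]])

```text
time_s: 8.22
eef_pos: [0.5259, -0.1063, 0.117]
tcp_rot: [0.99, 0.144, 0.0, 0.0]
ft_force: [-0.3, 0.4, -0.1]
grip_width: -0.0
gripper_force: 0.1
```

```bash
python3 g.py .5535 -.137 .12; python3 - <<'E'
from h import *
b=robot.read_camera("scene")
cv2.imwrite("pics/t2.png",cv2.resize(b[115:195,235:315],None,fx=7,fy=7,interpolation=cv2.INTER_CUBIC))
E
```

```text
t 8.22 pos [ 0.5259 -0.1063  0.117 ] yaw 16.6 F [-0.3  0.4 -0.1] q [-0.2   0.18 -0.26  1.14 -0.    2.65] w -0.0
tool shift cm to target [ 1.77  3.73 -0.3 ]
```

View pics/t2.png

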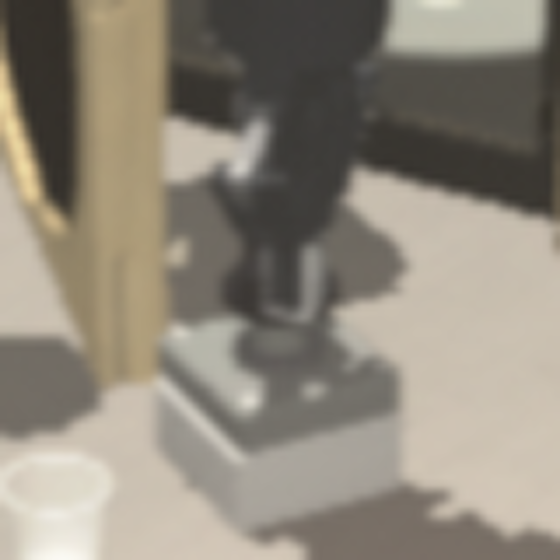

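The button has popped back up; the neck shows below the head again. I'll lift clear and head to the start box.

Call:
arm_command(steps=[[[-0.5,-0.5,0],0],[[-0.3,-0.5,-1.5],0],[[0,0,-2.5],0],[[0,0,-3.0],0],[[0,0,-2.5],0],[[0,0,0],0],[[0,-3.0,0],0],[[0,-3.0,0],0],[[0,-3.0,0],0],[[0,-3.0,0],0],[[0,-3.0,0],0],[[0,-3.0,0],0],[[0,0,0],0]])

```text
time_s: 9.35
eef_pos: [0.4623, 0.0771, 0.2112]
tcp_rot: [0.989, 0.145, -0.0, -0.001]
ft_force: [-0.0, 0.2, 0.7]
grip_width: 0.0
gripper_force: 0.0
```

```bash
python3 g.py .521 .188 .105; python3 - <<'E'
from h import *
b=robot.read_camera("scene");a=robot.read_camera("top")
z=lambda i,x,y,w,h,k:cv2.resize(i[y:y+h,x:x+w],None,fx=k,fy=k,interpolation=cv2.INTER_CUBIC)
A=z(a,180,130,150,100,4);B=z(b,170,120,150,120,4)
cv2.imwrite("pics/u.png",np.vstack([cv2.resize(A,(450,300)),cv2.resize(B,(450,300))]))
E
```

```text
t 9.35 pos [0.4623 0.0771 0.2112] yaw 16.7 F [-0.   0.2  0.7] q [ 0.16  0.02 -0.22  1.33  0.    3.01] w 0.0
tool shift cm to target [ 8.82 -8.92 10.64]
```

View pics/u.png

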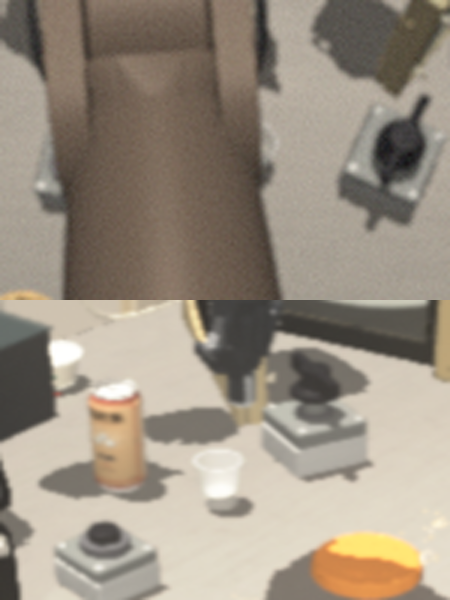

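The stop button is up with its bar back, and the beaker and can are undisturbed. The last joint is near its limit, so I'll turn it back first.

Call:
arm_command(steps=[[[0,0,0],-0.1],[[0,0,0],-0.1],[[0,0,0],-0.1],[[0,0,0],-0.1],[[0,0,0],-0.1],[[0,0,0],-0.1],[[0,0,0],0]])

```text
time_s: 10.03
eef_pos: [0.4643, 0.0724, 0.2112]
tcp_rot: [0.903, 0.43, -0.0, 0.0]
ft_force: [-0.2, -0.1, -0.9]
grip_width: 0.0001
gripper_force: 0.0
```

```bash
python3 g.py .521 .188 .105
```

```text
t 10.03 pos [0.4643 0.0724 0.2112] yaw 50.9 F [-0.2 -0.1 -0.9] q [ 0.15  0.02 -0.22  1.33 -0.    2.41] w 0.0001
tool shift cm to target [12.55 -2.89 10.61]
```

Call:
arm_command(steps=[[[2.5,-0.58,0],0],[[2.5,-0.58,0],0],[[2.5,-0.58,0],0],[[2.5,-0.58,0],0],[[2.55,-0.57,0],0],[[0,0,0],0],[[0,0,2.5],0],[[0,0,2.5],0],[[0,0,2.5],0],[[0,0,2.0],0],[[0,0,0.6],0],[[0,0,0],0],[[0,0,0],0]])

```text
time_s: 11.12
eef_pos: [0.5213, 0.1885, 0.1111]
tcp_rot: [0.904, 0.428, 0.0, 0.0]
ft_force: [0.1, 0.6, -0.2]
grip_width: 0.0002
gripper_force: 0.0
```

```bash
python3 g.py .521 .188 .077; python3 - <<'E'
from h import *
b=robot.read_camera("scene")
cv2.imwrite("pics/v.png",cv2.resize(b[180:250,170:240],None,fx=8,fy=8,interpolation=cv2.INTER_CUBIC))
E
```

```text
t 11.12 pos [0.5213 0.1885 0.1111] yaw 50.7 F [ 0.1  0.6 -0.2] q [ 0.35  0.21 -0.23  1.13 -0.    2.6 ] w 0.0002
tool shift cm to target [-0.06  0.    3.41]
```

View pics/v.png

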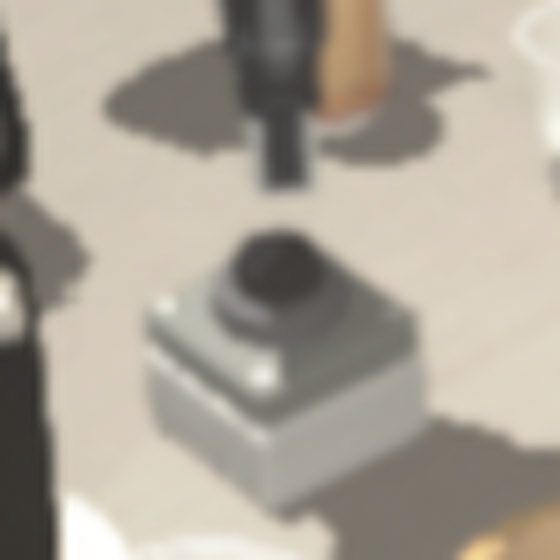

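The tips at about (282,185) in the crop are centred over the start button at about (280,262). Now I'll press it.

Call:
arm_command(steps=[[[0,0,0.7],0],[[0,0,0.7],0],[[0,0,0.6],0],[[0,0,0.4],0],[[0,0,0.3],0],[[0,0,0.3],0],[[0,0,0.3],0],[[0,0,0],0],[[0,0,0],0]])

```text
time_s: 11.92
eef_pos: [0.5209, 0.189, 0.0776]
tcp_rot: [0.903, 0.429, -0.0, -0.0]
ft_force: [-2.5, -0.4, 5.0]
grip_width: 0.0001
gripper_force: 2.3
```

Call:
arm_command(steps=[[[0,0,0.06],0],[[0,0,0.06],0],[[0,0,0],0],[[0,0,0],0]])

```text
time_s: 12.25
eef_pos: [0.5209, 0.189, 0.077]
tcp_rot: [0.903, 0.429, 0.0, -0.0]
ft_force: [-5.3, -1.9, 7.8]
grip_width: 0.0001
gripper_force: 4.2
```

The reading is stiff now, so it's fully in at 8 mm. I'll withdraw.

Call:
arm_command(steps=[[[0,0,-0.5],0],[[0,0,-1.0],0],[[0,0,-2.0],0],[[0,0,-3.0],0],[[0,0,-3.0],0],[[0,0,-3.0],0],[[0,0,-1.0],0],[[0,0,0],0],[[0,0,0],0],[[0,0,0],0]])

```text
time_s: 13.08
eef_pos: [0.5206, 0.1889, 0.2097]
tcp_rot: [0.903, 0.429, -0.001, -0.0]
ft_force: [-0.8, -0.9, -0.5]
grip_width: -0.0
gripper_force: 0.0
```

```bash
python3 g.py .52 .188 .2; python3 - <<'E'
from h import *
b=robot.read_camera("scene");b0=cv2.imread("pics/scene0.png")
d=cv2.absdiff(b,b0).max(2)
for n,(x,y,w,h) in dict(stop=(258,138,34,50),beaker=(234,178,18,30),lid=(272,212,42,28),tape=(224,240,44,42)).items():print(n,(d[y:y+h,x:x+w]>40).mean().round(3))
print(robot.finish_job())
E
```

```text
t 13.08 pos [0.5206 0.1889 0.2097] yaw 50.8 F [-0.8 -0.9 -0.5] q [ 0.35  0.18 -0.04  1.35  0.    2.6 ] w -0.0
tool shift cm to target [-0.11  0.01  0.97]
stop 0.0
beaker 0.0
lid 0.0
tape 0.259
the job is handed in; nothing more can be done
None
```

The stop was pressed and stayed latched with the fingers off, popped back up when turned clockwise, then start was pressed fully in; I handed the job in at about 13 s, with the stop, beaker and orange lid unchanged on camera, but the tape-roll patch differed by 26%, which I didn't look into (possibly the arm's shadow; the arm never went near it).

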